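# Lay the long vial in its V-rest

## Robot

A 6-joint arm with a two-finger parallel gripper is mounted at the origin on a cart in front of the work surface, level with it; the furniture and walls round the work are solid. World frame = base frame: x ahead of the robot, y to its left, z up, the work surface at z = 0. Lengths are in m, angles in rad, forces in N, time in s.
With the tool pointing down it reaches from about 0.375 to 0.975 m from the base axis. Payload 3.8 kg.
Tool frame: the origin (TCP) lies on the centre line of the jaws, within the pads' length; the fingertips stand 17 mm ahead of it and the grasp point (between the pads) lies 2 mm behind it (bot.tip_extent is the distance from the TCP to the fingertips, in m); z points along the fingers, y is the line along which they close (so a half turn about z gives the same grasp; the last joint's range is limited). The gripper opens to 85 mm and grips with 20 to 120 N. Pads are 22 mm wide; open, the fingers measure 114 mm over their backs; the gripper's body (76 mm by 85 mm) begins 54 mm behind the grasp point. The pads swing forward as they close: fully open they stand 13 mm farther back than shut.
Start: joints at [1.064, 0.264, 1.604, -0, 1.274, -0.037], TCP at [0.306, 0.602, 0.218] pointing down, gripper open.
Joint ranges: [-2.63, 2.63], [-0.94, 2.18], [0.31, 2.57], [-1.31, 4.45], [0, 2.66], [-2.55, 2.55]. Speed limits (rad/s): [2.57, 2.57, 3.14, 3.14, 3.14, 3.14].

## Interface

Orientations are given as a rotation vector (axis times angle).
In Python, from workcell import readout, read_camera, finish_job, bot gives the robot as it stands.
- The arm moves only by the tool jog_arm, never from a script. Its argument "deltas" is one flat list of numbers, 7 for each row, row after row: the shift along the tool's x, y, z in m, then the turn, a rotation vector about the tool's x, y, z in degrees, then the gripper command: -1 is shut, 1 is fully open, values between are in proportion. A call has 1 to 8 rows; each row is the pose to reach, as a shift and turn from the pose commanded when the call began, along the tool's axes at that moment; what a row does not reach only later rows make up. A row lasts 1/10 s, in which the tool goes at most 50 mm and 8.59 degrees, less where a joint would pass 70% of its speed; a pose out of reach is approached as far as the arm can. A call with a gripper value outside its range is refused whole. The fingers move at their own pace and stop on an object; "squeeze" is the grip in N (left out, the last holds). Time passes only in rows, so rows that repeat a pose let the fingers close. It gives the time, the measured TCP pose, the force, the opening and the grip force at its end, in the units of the state.
- readout.read_state(): the state, without advancing time (a new reading comes with each control period).
- read_camera(name): name is "scene" or "side" or "wrist"; returns a dict with "color" (480x640x3 uint8, blue, green, red), "fx", "fy", "cx", "cy" (pixels), "origin" and "attitude" of the camera in the world. Camera axes: x right, y down, z forward; pixel columns grow to the right and rows downward; lengths in m; the calibration is good to about 2 mm. A picture is of the moment at which its call begins. There is no depth.
- finish_job(): hands the job in; it is judged then, once.
The state is a dict: "time": time; "q": joint angles; "joint_vel": joint speeds; "joint_torque": joint torques, N m; "tool_pos": TCP position; "tcp_rot": TCP orientation; "wrist_force": force on the tool from outside, world axes, zero at the start; "torque": the same for the moment, N m; "width": opening from 0.0 (shut) to 1.0 (fully open); "grip_force": force on a finger pad.
Only numpy, scipy, OpenCV 4.12 (cv2) and the standard library are available. Lean on these libraries where they do the work, as an engineer would, in place of code of your own. Each camera call takes 0.05 s, during which the arm holds its last target. There are 200 camera calls.

## Task

Two capped glass vials are lying on their sides on the table, free to roll. Take the longer one and lay it in the V-rest, centred along both saddles, without dropping it or letting it roll away over the table. Leave the shorter vial where it lies.

Things in the scene. Friction and masses are not known exactly. Their poses are not given: they have to be found in the camera images.
- long_vial: the longer amber glass vial with a white screw cap, on its side, free to roll, about 60 g: glass 28 mm in diameter and 84 mm long, cap 25 mm in diameter, 102 mm long over all. Origin on its axis in the middle of the glass (14 mm above the table as it lies). x axis level, along the vial towards the cap: glass from x = -42 to +42, cap +44 to +60 mm; y and z turn as it rolls.
- short_vial: the shorter vial of the same make, to be left alone: 28 mm in diameter, glass 40 mm long, 58 mm over all with its cap, also on its side and free to roll. Origin on its axis in the middle of the glass, x axis along it towards the cap.
- vial_rest: fixed V-rest: aluminium base 90 x 64 x 6 mm with two black Y-shaped saddles, 8 mm thick, at x = -24 and +24 mm (40 mm free between them for fingers). Their V arms rise at 45 degrees from 20 mm to 43 mm above the table, mouth 46 mm wide. Origin on the table under the base's centre, z up, x along the groove. A vial in it lies along x, cap at either end, axis 40 mm above the table.
Not all that is in view belongs to the job. Leave any purple or yellow look-alike of the long_vial alone.

How it is judged:
At the end, for the whole second after the job is handed in: the long vial lies at rest in both saddles of the V-rest: the middle of its glass body within 15 mm of the rest's centre along the groove and 10 mm across it, its axis 34 to 46 mm above the table and within 10 degrees of the groove, either way round; the short vial is within 30 mm of where it was (x of long_vial in the frame of vial_rest between -0.015 and 0.015 m and y of long_vial in the frame of vial_rest between -0.01 and 0.01 m and z of long_vial in the frame of vial_rest between 0.034 and 0.046 m and angle between the x axis of long_vial and the x axis of vial_rest, either way round below 0.175 rad and linear speed of long_vial below 0.02 m/s and distance of short_vial from where it was at the start of the episode below 0.03 m); the robot touches nothing.
It fails at once if the long vial rolled or was shoved more than 80 mm over the table (height (world z) of long_vial below 0.025 m and distance of long_vial from where it was at the start of the episode above 0.08 m).
It fails at once if the long vial was dropped (moving free of the fingers at more than 0.6 m/s, a fall of about 20 mm) (linear speed of long_vial above 0.6 m/s and contact force between the fingers and long_vial below 0.05 N).
It fails at once if the short vial was moved more than 30 mm (distance of short_vial from where it was at the start of the episode above 0.03 m).
It also fails if it takes over 34 s, if anything falls off the work surface, if the arm or the gripper's body presses on something with over 40 N, if the wrist force passes 120 N, or if a joint passes its speed limit or range.

## Working session

There is one attempt and no reset: what is moved stays moved. The work goes in short steps, Python scripts to look and compute and a tool call to move; the robot and the scene stay as the last step left them, time stands still between calls to the robot, and variables do not carry over. Pictures are saved under pics/ and viewed, at most 10 in all, crops included, and the job is handed in when it is done.

Besides the shell and the picture viewer there is one more tool, called after "Call:" in YAML: its name, and indented under it one key for each argument. jog_arm: Moves the arm, as the interface text tells. Its arguments: {"type":"object","properties":{"deltas":{"type":"array"},"squeeze":{"type":"number"}},"required":["deltas"]}

```bash
ls; mkdir -p pics
cat > h.py <<'E'
import numpy as np, cv2
from workcell import readout, read_camera, finish_job, bot
from scipy.spatial.transform import Rotation as R
def att(c):
    a=np.array(c["attitude"],float)
    return a if a.shape==(3,3) else R.from_rotvec(a).as_matrix() if a.size==3 else R.from_quat(a).as_matrix()
def cast(c,uv,z):
    uv=np.atleast_2d(uv).astype(float)
    d=np.c_[(uv[:,0]-c["cx"])/c["fx"],(uv[:,1]-c["cy"])/c["fy"],np.ones(len(uv))]@att(c).T
    o=np.array(c["origin"]); return o+d*((z-o[2])/d[:,2])[:,None]
def proj(c,p):
    q=(np.atleast_2d(p)-np.array(c["origin"]))@att(c)
    return np.c_[q[:,0]/q[:,2]*c["fx"]+c["cx"],q[:,1]/q[:,2]*c["fy"]+c["cy"]]
E
python3 - <<'E'
from h import *
for n in ["scene","side"]:
    c=read_camera(n); cv2.imwrite(f"pics/{n}0.png",c["color"]); print(n,c["origin"],c["attitude"],c["fx"],c["cx"])
s=readout.read_state(); print(s)
E
```

```text
pics
scene [-0.06823805 -0.37911438  0.96457473] [-2.2008811   1.52682451 -0.41739064] 564.1147093649639 320.11813599374085
side [0.4111157  0.57685248 0.37355956] [-0.00764941  2.58886649 -1.74336292] 453.9350030087075 323.5547483002095
{'time': 0.1, 'q': array([ 1.06410884e+00,  2.64673831e-01,  1.60526033e+00,  2.55177966e-07,
        1.27370361e+00, -3.69316460e-02]), 'joint_vel': array([-0.0016382 , -0.0021332 , -0.0024248 , -0.0008697 ,  0.00260351,
       -0.00113084]), 'joint_torque': array([ 2.87678513e-04, -5.16707146e+01, -3.68590772e+01, -9.86868554e-05,
        6.35147357e-03, -6.38684719e-05]), 'tool_pos': array([0.30523207, 0.60126043, 0.21637688]), 'tcp_rot': array([-0.73099676, -3.05479746,  0.00309388]), 'wrist_force': array([ 0.06057512,  0.11752975, -0.72335783]), 'torque': array([ 0.03208082, -0.0289922 , -0.02532459]), 'grip_force': 0.0, 'width': 1.0011259200378657}
```

View pics/scene0.png

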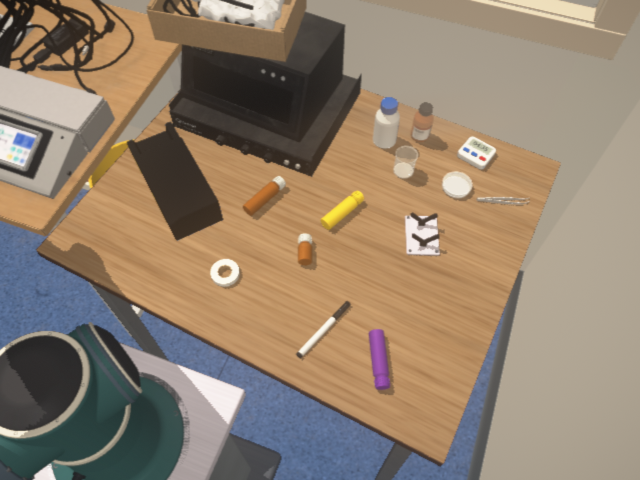

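View pics/side0.png

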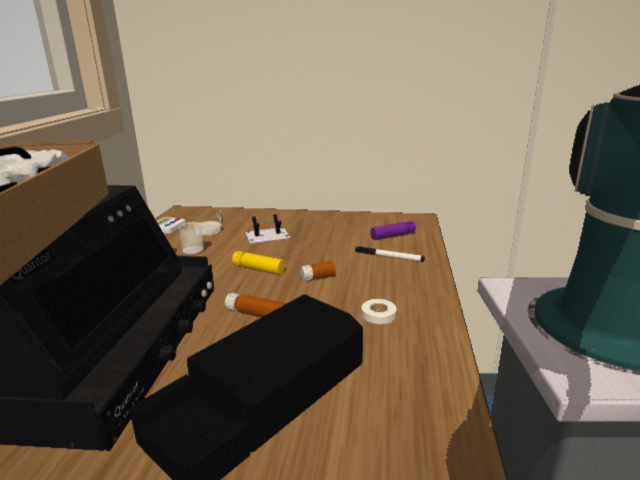

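The scene view shows the long amber vial at (265,195) with its cap at (280,183). The things it could be taken for are:
- the short amber vial at (305,248)
- the yellow look-alike at (343,210)
- the purple look-alike at (379,358)
- the upright brown bottle at (422,120)

The V-rest is at (422,235). I choose the amber vial at (265,195).

Run:
```python
from h import *
c=read_camera("scene"); im=c["color"]; hsv=cv2.cvtColor(im,cv2.COLOR_BGR2HSV)
cr=im[160:280,230:450]; cv2.imwrite("pics/crop1.png",cv2.resize(cr,None,fx=3.6,fy=3.6,interpolation=cv2.INTER_CUBIC))
print("tcp px",proj(c,[[.305,.601,.216],[0,0,0]]))
m=cv2.inRange(hsv,(5,190,60),(17,255,215)); m[:150]=0
n,l,st,ce=cv2.connectedComponentsWithStats(m)
for i in range(1,n):
    if st[i,4]<80: continue
    pts=np.argwhere(l==i)[:,::-1]; r=cv2.minAreaRect(pts.astype(np.float32)); 
    print(st[i],ce[i],r)
    print(cast(c,cv2.boxPoints(r),.014).round(3).tolist(), cast(c,ce[i],.014).round(3))
# whites: caps & rest plate
w=cv2.inRange(hsv,(0,0,150),(180,70,255))
n,l,st,ce=cv2.connectedComponentsWithStats(w)
for i in range(1,n):
    x,y,_,_,a=st[i]
    if 60<a<3000 and 230<ce[i][0]<450 and 160<ce[i][1]<270:
        pts=np.argwhere(l==i)[:,::-1]; r=cv2.minAreaRect(pts.astype(np.float32))
        print("W",st[i],r,cast(c,cv2.boxPoints(r),.006).round(3).tolist(),cast(c,ce[i],.014).round(3))
```

```text
tcp px [[-128.95940085  120.87952581]
 [ 117.27535179  438.36666305]]
W [394 146  24  32 404] ((405.3999328613281, 161.69998168945312), (21.354625701904297, 32.1026496887207), 8.130102157592773) [[0.674, -0.27, 0.006], [0.762, -0.254, 0.006], [0.77, -0.3, 0.006], [0.682, -0.314, 0.006]] [[ 0.707 -0.286  0.014]]
W [273 176  13  13  93] ((279.6416015625, 181.3760986328125), (12.699732780456543, 8.184271812438965), 48.8140754699707) [[0.577, -0.034, 0.006], [0.594, -0.041, 0.006], [0.577, -0.067, 0.006], [0.56, -0.061, 0.006]] [[ 0.572 -0.053  0.014]]
W [405 215  35  41 992] ((422.0, 235.0), (40.0, 34.0), 90.0) [[0.588, -0.322, 0.006], [0.613, -0.387, 0.006], [0.521, -0.411, 0.006], [0.498, -0.348, 0.006]] [[ 0.544 -0.367  0.014]]
W [298 233  14  10  98] ((304.5, 237.5), (9.0, 13.0), 90.0) [[0.472, -0.134, 0.006], [0.481, -0.159, 0.006], [0.461, -0.166, 0.006], [0.452, -0.142, 0.006]] [[ 0.462 -0.152  0.014]]
```

View pics/crop1.png

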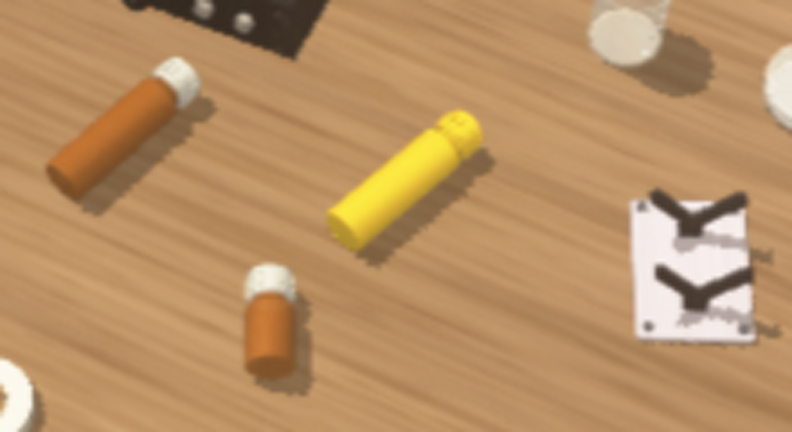

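Run:
```python
from h import *
c=read_camera("scene"); im=c["color"]; hsv=cv2.cvtColor(im,cv2.COLOR_BGR2HSV)
print(hsv[197,263],hsv[250,304],hsv[220,270])
m=cv2.inRange(hsv,(3,175,40),(14,255,255)); m[:165]=0;m[280:]=0;m[:,:235]=0;m[:,460:]=0
n,l,st,ce=cv2.connectedComponentsWithStats(m)
for i in range(1,n):
    if st[i,4]<150: continue
    pts=np.argwhere(l==i)[:,::-1]; r=cv2.minAreaRect(pts.astype(np.float32))
    print(st[i],r[1], cast(c,cv2.boxPoints(r),.014).round(3).tolist(), cast(c,ce[i],.014).round(3))
w=cv2.inRange(hsv,(0,0,150),(180,70,255)); w=w[205:265,395:450]
k,_=cv2.findContours(w,0,2); h=cv2.convexHull(max(k,key=cv2.contourArea)); q=cv2.approxPolyN(h,4)[0] if hasattr(cv2,'approxPolyN') else cv2.approxPolyDP(h,3,True)[:,0]
q=q+[395,205]; P=cast(c,q,.006); print(q.tolist(),P.round(3).tolist(),P.mean(0),np.linalg.norm(P-np.roll(P,1,0),axis=1))
s=readout.read_state(); print(R.from_rotvec(s["tcp_rot"]).as_matrix().round(3))
w=read_camera("wrist"); print(w["origin"]-s["tool_pos"],w["fx"],w["cx"],w["cy"]); print((R.from_rotvec(s["tcp_rot"]).as_matrix().T@att(w)).round(3)); print(R.from_rotvec(s["tcp_rot"]).as_matrix().T@(w["origin"]-s["tool_pos"]))
```

```text
[ 13 184 168] [ 14 185 196] [ 15 123 187]
[244 182  34  30 414] (11.497314453125, 37.96282958984375) [[0.49, -0.007, 0.014], [0.569, -0.037, 0.014], [0.553, -0.061, 0.014], [0.476, -0.03, 0.014]] [[ 0.522 -0.033  0.014]]
[299 243  12  17 185] (16.0, 11.0) [[0.446, -0.147, 0.014], [0.454, -0.167, 0.014], [0.421, -0.18, 0.014], [0.413, -0.16, 0.014]] [[ 0.433 -0.163  0.014]]
[[436, 218], [439, 255], [406, 254], [404, 214]] [[0.603, -0.383, 0.006], [0.521, -0.411, 0.006], [0.501, -0.35, 0.006], [0.59, -0.32, 0.006]] [ 0.55388853 -0.36582355  0.006     ] [0.0649756  0.08629399 0.06434124 0.09375706]
[[-0.892  0.453 -0.001]
 [ 0.453  0.892 -0.001]
 [ 0.    -0.001 -1.   ]]
[-0.06047255  0.03096913  0.15658939] 416.6849112586444 316.1220081871876 235.8084712713381
[[ 0.001 -0.965 -0.264]
 [ 1.     0.001  0.001]
 [-0.    -0.264  0.965]]
[ 6.79454152e-02  5.55514848e-06 -1.56587599e-01]
```

The crop confirms the choice: the long amber vial with a white cap, running from about (244,208) to (284,178). Its glass measures 84 mm long at world (0.522,-0.033), which agrees with the sizes given. The rest's plate measures about 90 x 64 mm, centred near (0.554,-0.366). I'll move above the vial.

Call:
jog_arm:
  deltas: [-0.02,-0.02,0,0,0,0,1,-0.05,-0.05,0,0,0,0,1,-0.085,-0.083,0,0,0,-1,1,-0.12,-0.117,0,0,0,-2,1,-0.155,-0.151,0,0,0,-3,1,-0.19,-0.185,0,0,0,-4,1,-0.22,-0.215,0,0,0,-5,1,-0.25,-0.243,0,0,0,-6,1]
  squeeze: 30

```text
time: 1.05
tool_pos: [0.4186, 0.2701, 0.2177]
tcp_rot: [0.569, 3.089, 0.0]
wrist_force: [0.4, 0.9, -0.7]
width: 1.001
grip_force: 0.0
```

```bash
cat > go.py <<'E'
import sys
from h import *
x,y,z,yaw=map(float,sys.argv[1:5]); s=readout.read_state()
M=R.from_rotvec(s["tcp_rot"]).as_matrix()
T=np.array([[np.cos(yaw),np.sin(yaw),0],[np.sin(yaw),-np.cos(yaw),0],[0,0,-1]]) if 0 else None
a=np.radians(yaw); T=np.array([[np.cos(a),np.sin(a),0],[np.sin(a),-np.cos(a),0],[0,0,-1.]])
print("t",s["time"],"pos",s["tool_pos"].round(4),"yaw",np.degrees(np.arctan2(M[1,0],M[0,0])),"q6",s["q"][5],"w",s["width"],s["grip_force"])
print("shift",(M.T@(np.array([x,y,z])-s["tool_pos"])).round(4),"turn deg",np.degrees(R.from_matrix(M.T@T).as_rotvec()).round(2))
E
python3 go.py .522 -.033 .217 159
```

```text
t 1.05 pos [0.4186 0.2701 0.2177] yaw 159.11990663278453 q6 -0.6832391049035669 w 1.0007521150215948 0.0
shift [-0.2046 -0.2463  0.0007] turn deg [0.01 0.02 0.12]
```

Call:
jog_arm:
  deltas: [-0.03,-0.036,0,0,0,0,1,-0.06,-0.072,0,0,0,0,1,-0.09,-0.108,0,0,0,0,1,-0.12,-0.144,0,0,0,0,1,-0.15,-0.18,0,0,0,0,1,-0.18,-0.216,0,0,0,0,1,-0.204,-0.246,0,0,0,0,1,-0.204,-0.246,0,0,0,0,1]

```text
time: 1.85
tool_pos: [0.5223, -0.0348, 0.2177]
tcp_rot: [0.578, 3.087, -0.003]
wrist_force: [-0.2, 0.2, -0.1]
width: 0.994
grip_force: 0.0
```

Run:
```python
from h import *
c=read_camera("wrist"); im=c["color"]; cv2.imwrite("pics/w1.png",im); hsv=cv2.cvtColor(im,cv2.COLOR_BGR2HSV)
s=readout.read_state(); print(s["time"],s["tool_pos"],proj(c,s["tool_pos"]),proj(c,[.522,-.033,.014]))
m=cv2.inRange(hsv,(3,175,40),(14,255,255))
n,l,st,ce=cv2.connectedComponentsWithStats(m)
for i in range(1,n):
    if st[i,4]<1000: continue
    pts=np.argwhere(l==i)[:,::-1]; r=cv2.minAreaRect(pts.astype(np.float32))
    print(st[i],r,cast(c,cv2.boxPoints(r),.014).round(4).tolist(), cast(c,ce[i],.014).round(4))
```

```text
1.9 [ 0.52155776 -0.03267382  0.21748666] [[319.86777607 292.05900821]] [[317.9074847  200.84707435]]
[ 108  128   56   52 1445] ((136.00003051757812, 153.50001525878906), (53.03300476074219, 31.819805145263672), 45.0) [[0.4134, -0.1834, 0.014], [0.4039, -0.1569, 0.014], [0.443, -0.1416, 0.014], [0.4532, -0.1685, 0.014]] [[ 0.4276 -0.1628  0.014 ]]
[ 304  149   32   99 2818] ((319.5, 198.0), (98.0, 31.0), 90.0) [[0.4762, -0.028, 0.014], [0.4857, -0.0034, 0.014], [0.567, -0.0338, 0.014], [0.5569, -0.0599, 0.014]] [[ 0.5199 -0.0308  0.014 ]]
```

View pics/w1.png

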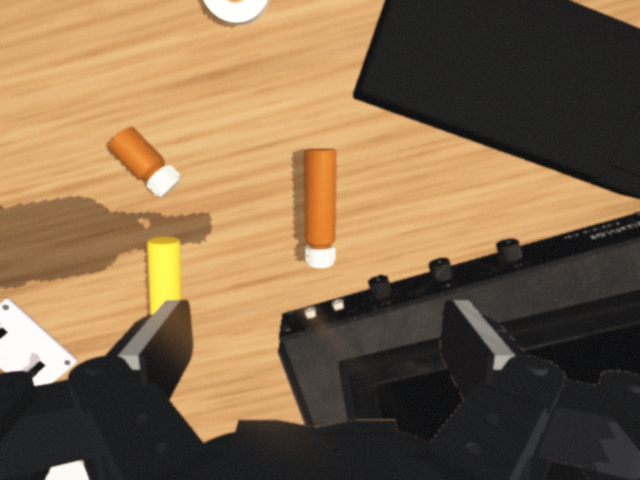

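The wrist view shows the long vial upright at (320,200) with its cap at (320,257). The short vial is at (143,160) and the yellow one at (163,275). The instrument's edge runs along rows 285–330. Next I'll check the instrument clearance and the shift down.

```bash
python3 - <<'E'
from h import *
c=read_camera("wrist"); s=readout.read_state(); M=R.from_rotvec(s["tcp_rot"]).as_matrix()
for z in (.02,.05,.08,.1): print(z,[(M.T@(p-np.array([.521,-.0315,z]))).round(3)[:2].tolist() for p in cast(c,[[282,320],[380,280],[440,260],[510,242]],z)])
E
python3 go.py .521 -.0315 .021 158.9
```

```text
0.02 [[-0.111, -0.033], [-0.071, 0.057], [-0.052, 0.11], [-0.036, 0.171]]
0.05 [[-0.096, -0.03], [-0.06, 0.052], [-0.042, 0.101], [-0.027, 0.156]]
0.08 [[-0.081, -0.027], [-0.048, 0.047], [-0.032, 0.091], [-0.018, 0.142]]
0.1 [[-0.071, -0.025], [-0.04, 0.044], [-0.025, 0.085], [-0.012, 0.132]]
t 1.95 pos [ 0.5211 -0.0313  0.2174] yaw 158.93908190172542 q6 -1.3114035421736863 w 1.0078363624123974 0.0
shift [-0.0002 -0.0003  0.1964] turn deg [ 0.02 -0.05  0.04]
```

Run:
```python
from h import *
w=read_camera("wrist"); c=read_camera("scene")
for a,b in (((310,312),(297.5,165.5)),((338,304),(287,162))):
    print([(z,(cast(w,a,z)-cast(c,b,z)).round(3)[0,:2].tolist(),cast(w,a,z).round(3).tolist()) for z in (.02,.03,.04,.05,.06,.08)])
```

```text
[(0.02, [-0.005, 0.002], [[0.614, -0.073, 0.02]]), (0.03, [-0.002, 0.008], [[0.61, -0.071, 0.03]]), (0.04, [0.0, 0.013], [[0.605, -0.069, 0.04]]), (0.05, [0.003, 0.018], [[0.601, -0.067, 0.05]]), (0.06, [0.006, 0.023], [[0.597, -0.065, 0.06]]), (0.08, [0.012, 0.033], [[0.588, -0.062, 0.08]])]
[(0.02, [-0.004, 0.005], [[0.616, -0.046, 0.02]]), (0.03, [-0.002, 0.01], [[0.611, -0.045, 0.03]]), (0.04, [0.001, 0.014], [[0.607, -0.044, 0.04]]), (0.05, [0.004, 0.019], [[0.603, -0.042, 0.05]]), (0.06, [0.007, 0.023], [[0.598, -0.041, 0.06]]), (0.08, [0.013, 0.033], [[0.589, -0.039, 0.08]])]
```

The buttons on the instrument lie at z of about 0.025, so the panel stays below the gripper's body. I'll descend.

Call:
jog_arm:
  deltas: [0,0,0.03,0,0,0,1,0,0,0.07,0,0,0,1,0,0,0.11,0,0,0,1,0,0,0.14,0,0,0,1,0,0,0.165,0,0,0,1,0,0,0.183,0,0,0,1,0,0,0.196,0,0,0,1,0,0,0.196,0,0,0,1]

```text
time: 2.85
tool_pos: [0.5192, -0.0292, 0.0198]
tcp_rot: [-0.567, -3.086, 0.0]
wrist_force: [-1.4, 0.5, 0.1]
width: 1.002
grip_force: 0.0
```

Run:
```python
from h import *
c=read_camera("wrist"); im=c["color"]; cv2.imwrite("pics/w2.png",im); hsv=cv2.cvtColor(im,cv2.COLOR_BGR2HSV)
s=readout.read_state(); print(s["time"],s["tool_pos"],s["wrist_force"])
m=cv2.inRange(hsv,(3,165,30),(14,255,255))
n,l,st,ce=cv2.connectedComponentsWithStats(m); M=R.from_rotvec(s["tcp_rot"]).as_matrix()
for i in range(1,n):
    if st[i,4]<2000: continue
    r=cv2.minAreaRect(np.argwhere(l==i)[:,::-1].astype(np.float32))
    P=cast(c,cv2.boxPoints(r),.014); print(st[i],r,((P-s["tool_pos"])@M).round(4).tolist())
```

```text
2.9 [ 0.52049522 -0.0296113   0.02110217] [-0.00397391 -0.31639736  0.2806516 ]
[  279   190    69   209 13082] ((313.0, 294.0), (208.0, 68.0), 90.0) [[0.0434, -0.0145, 0.0072], [0.0435, 0.0122, 0.0072], [-0.051, 0.0141, 0.007], [-0.051, -0.0166, 0.007]]
```

View pics/w2.png

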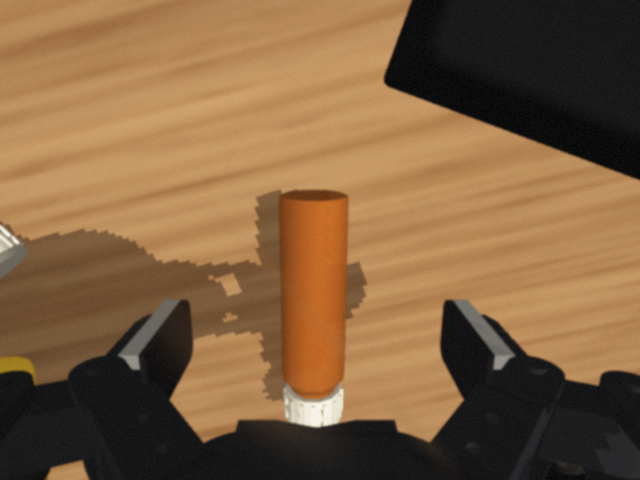

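The vial's glass spans rows 190–398 at column 313, between the pads and about 1 mm off centre. I'll close.

Call:
jog_arm:
  deltas: [0,-0.001,0,0,0,0,0,0,-0.001,0,0,0,0,-0.3,0,-0.001,0,0,0,0,-0.6,0,-0.001,0,0,0,0,-1,0,-0.001,0,0,0,0,-1,0,-0.001,0,0,0,0,-1,0,-0.001,0,0,0,0,-1,0,-0.001,0,0,0,0,-1]
  squeeze: 30

```text
time: 3.7
tool_pos: [0.5208, -0.0316, 0.0215]
tcp_rot: [-0.57, -3.089, 0.0]
wrist_force: [0.2, 0.6, -0.1]
width: 0.0
grip_force: 0.0
```

Run:
```python
from h import *
c=read_camera("wrist"); cv2.imwrite("pics/w3.png",c["color"]); s=readout.read_state(); print(s["width"],s["grip_force"],s["tool_pos"],bot.tip_extent, [a for a in dir(bot) if a[0]!='_'])
```

```text
0.001586242955262992 0.0 [ 0.52080472 -0.03154371  0.02152289] 0.017 ['MotionError', 'tip_extent']
```

View pics/w3.png

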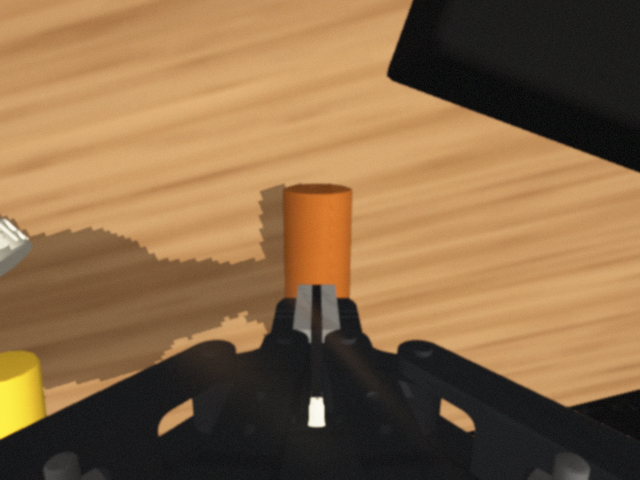

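The jaws shut without a grip. The vial has not moved, and the tips at (317,290) look higher than they should be, apparently above the vial. I'll check the tip height from the two fixed cameras in one picture.

Run:
```python
from h import *
s=readout.read_state(); t=s["tool_pos"]; out=[]
for n,(x,y,w,h) in (("side",(200,180,100,150)),("scene",(215,100,100,150))):
    c=read_camera(n); pts=[t,t-[0,0,.017]]; p=proj(c,pts); print(n,p.round(1).tolist(),(x,y))
    out.append(cv2.resize(c["color"][y:y+h,x:x+w],None,fx=4,fy=4,interpolation=cv2.INTER_CUBIC))
cv2.imwrite("pics/two.png",np.hstack(out))
```

```text
side [[261.6, 302.6], [262.3, 312.2]] (200, 180)
scene [[259.9, 194.8], [260.6, 199.6]] (215, 100)
```

View pics/two.png

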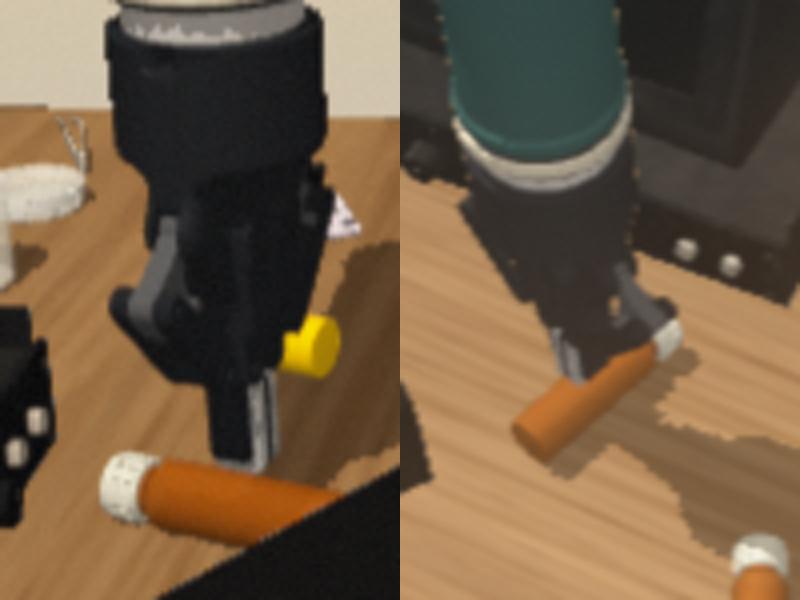

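Side view (left): the closed tips end at about (261,297), but the projected tip should be at row 312. In the scene view (right) they end at (259,194.5). So the real tips stand roughly 27 mm above where the reading puts them. I'll triangulate.

Run:
```python
from h import *
s=readout.read_state(); M=R.from_rotvec(s["tcp_rot"]).as_matrix()
def ray(c,uv): 
    d=att(c)@np.array([(uv[0]-c["cx"])/c["fx"],(uv[1]-c["cy"])/c["fy"],1]); return np.array(c["origin"]),d/np.linalg.norm(d)
obs=[(read_camera("side"),(260.7,297)),(read_camera("scene"),(258.8,194.3)),(read_camera("wrist"),(317,305))]
for sel in ([0,1],[0,1,2]):
    A=0;b=0
    for i in sel:
        o,d=ray(*obs[i]); Pm=np.eye(3)-np.outer(d,d); A=A+Pm; b=b+Pm@o
    p=np.linalg.solve(A,b); print("tip",p.round(4),"in tool",(M.T@(p-s["tool_pos"])).round(4),[(proj(obs[i][0],p)[0]-obs[i][1]).round(1) for i in sel])
```

```text
tip [ 0.5193 -0.0318  0.0297] in tool [ 0.0013 -0.0008 -0.0082] [array([1.6, 0.9]), array([ 0.6, -1.2])]
tip [ 0.52   -0.0314  0.0299] in tool [ 0.0009 -0.0002 -0.0084] [array([1.1, 0.9]), array([ 0.5, -1.6]), array([-2. , -2.7])]
```

The tips' xy position is right, but they stand at z≈0.030 instead of 0.0045, so the z reading is about 25 mm low. I'll allow for that: open, then go lower by 28 mm in small steps while watching the force.

Call:
jog_arm:
  deltas: [0,0,-0.005,0,0,0,-0.5,0,0,-0.005,0,0,0,1,0,0,-0.005,0,0,0,1,0,0,-0.005,0,0,0,1,0,0,-0.005,0,0,0,1,0,0,-0.005,0,0,0,1,0,0,0.005,0,0,0,1,0,0,0.015,0,0,0,1]

```text
time: 4.8
tool_pos: [0.5211, -0.0316, 0.0061]
tcp_rot: [0.57, 3.089, 0.0]
wrist_force: [-0.1, 0.2, 0.3]
width: 1.006
grip_force: 0.0
```

Call:
jog_arm:
  deltas: [0,0,0.004,0,0,0,1,0,0,0.008,0,0,0,1,0,0,0.011,0,0,0,1,0,0,0.013,0,0,0,1,0,0,0.013,0,0,0,1]

```text
time: 5.3
tool_pos: [0.5207, -0.0315, -0.0067]
tcp_rot: [-0.57, -3.089, 0.0]
wrist_force: [0.9, 0.5, 0.5]
width: 1.003
grip_force: 0.0
```

Run:
```python
from h import *
c=read_camera("wrist"); im=c["color"]; hsv=cv2.cvtColor(im,cv2.COLOR_BGR2HSV)
s=readout.read_state(); print(s["time"],s["tool_pos"],s["wrist_force"],s["width"])
m=cv2.inRange(hsv,(3,165,30),(14,255,255)); M=R.from_rotvec(s["tcp_rot"]).as_matrix()
n,l,st,ce=cv2.connectedComponentsWithStats(m); i=1+np.argmax(st[1:,4])
r=cv2.minAreaRect(np.argwhere(l==i)[:,::-1].astype(np.float32))
P=cast(c,cv2.boxPoints(r),.014); print(st[i],((P-s["tool_pos"])@M).round(4).tolist(), c["origin"])
```

```text
5.35 [ 0.5209204  -0.03155875 -0.00640413] [-0.30925689 -0.12266862 -0.32259659] 0.9984159620029754
[  276   196    83   232 17520] [[0.0446, -0.0131, -0.0204], [0.0446, 0.014, -0.0204], [-0.0456, 0.0164, -0.0204], [-0.0457, -0.0153, -0.0204]] [ 0.45737563 -0.00717187  0.14993505]
```

Nothing is touching and the vial is centred. I'll close.

Call:
jog_arm:
  deltas: [0,0,0,0,0,0,0.5,0,0,0,0,0,0,0,0,0,0,0,0,0,-0.3,0,0,0,0,0,0,-0.6,0,0,0,0,0,0,-1,0,0,0,0,0,0,-1,0,0,0,0,0,0,-1,0,0,0,0,0,0,-1]
  squeeze: 30

```text
time: 6.15
tool_pos: [0.521, -0.0316, -0.0061]
tcp_rot: [0.57, 3.089, -0.0]
wrist_force: [-1.4, 0.5, 4.6]
width: 0.314
grip_force: 31.0
```

It holds at 26.7 mm with 31 N. I'll lift.

Call:
jog_arm:
  deltas: [0,0,-0.005,0,0,0,-1,0,0,-0.02,0,0,0,-1,0,0,-0.045,0,0,0,-1,0,0,-0.075,0,0,0,-1,0,0,-0.105,0,0,0,-1,0,0,-0.13,0,0,0,-1,0,0,-0.145,0,0,0,-1,0,0,-0.15,0,0,0,-1]

```text
time: 6.95
tool_pos: [0.522, -0.0316, 0.1454]
tcp_rot: [0.57, 3.086, 0.0]
wrist_force: [1.0, -0.1, -0.5]
width: 0.317
grip_force: 30.7
```

```bash
python3 go.py .554 -.366 .144 19
```

```text
t 6.95 pos [ 0.522  -0.0316  0.1454] yaw 159.08343539159407 q6 -1.3139504180652757 w 0.3171268361014098 30.65642461180687
shift [-0.1493 -0.3009  0.0016] turn deg [2.3000e-01 2.0000e-02 1.4008e+02]
```

Call:
jog_arm:
  deltas: [-0.01,-0.02,0,0,0,5,-1,-0.028,-0.056,0,0,0,13,-1,-0.048,-0.096,0,0,0,21,-1,-0.068,-0.136,0,0,0,29,-1,-0.088,-0.176,0,0,0,37,-1,-0.104,-0.208,0,0,0,45,-1,-0.12,-0.24,0,0,0,53,-1,-0.13,-0.26,0,0,0,60,-1]

```text
time: 7.75
tool_pos: [0.5484, -0.3229, 0.1414]
tcp_rot: [-2.045, -2.381, 0.001]
wrist_force: [-0.4, 0.4, -0.7]
width: 0.315
grip_force: 30.6
```

```bash
python3 go.py .554 -.366 .144 19
```

```text
t 7.75 pos [ 0.5484 -0.3229  0.1414] yaw 98.68139633686275 q6 -0.7223386626294217 w 0.3154824568392425 30.636884719133377
shift [-0.0434 -0.001  -0.0027] turn deg [-1.600e-01  3.000e-02  7.968e+01]
```

Call:
jog_arm:
  deltas: [-0.01,0,0,0,0,7,-1,-0.02,0,0,0,0,15,-1,-0.03,0,0,0,0,23,-1,-0.04,0,0,0,0,31,-1,-0.043,0,0,0,0,39,-1,-0.043,0,0,0,0,47,-1,-0.043,0,0,0,0,55,-1,-0.043,0,0,0,0,63,-1]

```text
time: 8.55
tool_pos: [0.5552, -0.3626, 0.1411]
tcp_rot: [-2.987, -0.963, 0.003]
wrist_force: [-0.4, -0.3, 0.1]
width: 0.317
grip_force: 30.6
```

Call:
jog_arm:
  deltas: [0,0,0,0,0,7,-1,0,0,0,0,0,13,-1,0,0,0,0,0,17,-1,0,0,0,0,0,17,-1,0,0,0,0,0,17,-1]

```text
time: 9.05
tool_pos: [0.5556, -0.3628, 0.142]
tcp_rot: [-3.096, -0.523, 0.003]
wrist_force: [0.1, -0.0, -0.8]
width: 0.308
grip_force: 30.6
```

```bash
python3 go.py .554 -.366 .144 19
python3 - <<'E'
from h import *
w=read_camera("wrist"); c=read_camera("scene"); S=read_camera("side")
a=c["color"][150:280,350:480]; b=S["color"][170:270,210:330]
cv2.imwrite("pics/w4.png",w["color"])
for n,k in (("scene",c),("side",S)): cv2.imwrite(f"pics/{n}4.png",k["color"])
for z in (.006,.035): print(proj(w,[.554,-.366,z]))
E
```

```text
t 9.05 pos [ 0.5556 -0.3628  0.142 ] yaw 19.17728016500605 q6 0.620020325684967 w 0.30815033562637206 30.594620257616043
shift [-0.0025  0.0025 -0.002 ] turn deg [-0.11  0.08  0.18]
[[321.36169732 219.9640374 ]]
[[321.77582386 230.1402581 ]]
```

View pics/w4.png

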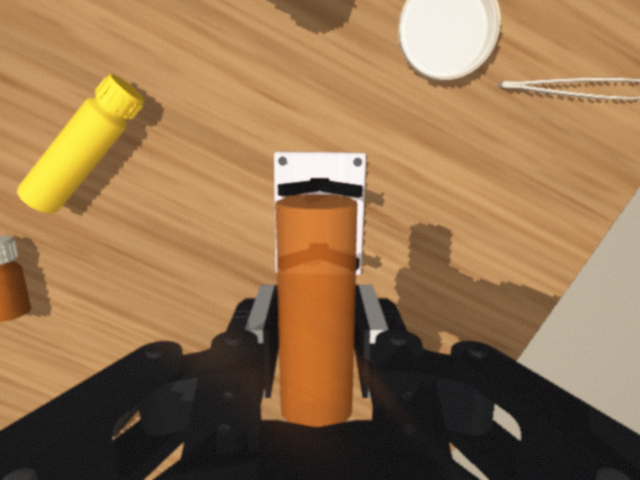

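The wrist view shows the held vial at columns 278–357. Below it is the rest plate, with corners at (275,153), (366,153), (277,271) and (362,273). I'll work out the plate's pose.

Run:
```python
from h import *
w=read_camera("wrist"); s=readout.read_state(); M=R.from_rotvec(s["tcp_rot"]).as_matrix()
im=w["color"]; hsv=cv2.cvtColor(im,cv2.COLOR_BGR2HSV); m=cv2.inRange(hsv,(0,0,170),(180,60,255))
for r in (170,175,215,225,240,255,262): 
    x=np.where(m[r,240:400])[0]+240; print(r,x.min(),x.max(),((cast(w,[[x.min()-.5,r],[x.max()+.5,r]],.006)-s["tool_pos"])@M)[:,:2].round(4).tolist())
for x in (290,320,350): y=np.where(m[130:200,x])[0]+130; print(x,y.min(),((cast(w,[x,y.min()-.5],.006)-s["tool_pos"])@M)[0,:2].round(4))
for x in (276,364,360): y=np.where(m[200:290,min(x,399)])[0]+200; print(x,y.max() if len(y) else None)
for y in (271.5,274): print(y,((cast(w,[320,y],.006)-s["tool_pos"])@M)[0,:2].round(4))
# vial axis line at its real height
g=cv2.inRange(hsv,(3,165,30),(16,255,255)); g[:,:265]=0;g[:,370:]=0
for r in (225,250,275,300,340,380): x=np.where(g[r])[0]; print("v",r,x.min(),x.max(),((cast(w,[(x.min()+x.max())/2,r],s["tool_pos"][2]+.0203)-s["tool_pos"])@M)[0,:2].round(4))
```

```text
170 273 364 [[0.0332, -0.0317], [0.0333, 0.0328]]
175 273 363 [[0.0297, -0.0318], [0.0298, 0.0322]]
215 274 362 [[0.001, -0.0318], [0.001, 0.0323]]
225 274 361 [[-0.0065, -0.032], [-0.0064, 0.0318]]
240 274 361 [[-0.0178, -0.0323], [-0.0177, 0.0322]]
255 275 359 [[-0.0293, -0.0319], [-0.0292, 0.031]]
262 275 276 [[-0.0348, -0.032], [-0.0348, -0.0305]]
290 152 [ 0.0459 -0.0192]
320 153 [0.0453 0.0016]
350 153 [0.0453 0.0223]
276 271
364 None
360 253
271.5 [-0.0423  0.0019]
274 [-0.0442  0.0019]
v 225 278 354 [ 0.0325 -0.001 ]
v 250 278 354 [ 0.0237 -0.001 ]
v 275 277 354 [ 0.0146 -0.0011]
v 300 278 355 [ 0.0052 -0.0008]
v 340 278 354 [-0.0106 -0.0009]
v 380 280 352 [-0.0272 -0.0009]
```

The tool already stands over the rest's centre to within about 1 mm and 1°. I'll descend with a 1 mm shift in y.

Call:
jog_arm:
  deltas: [0,0.001,0.015,0,0,0,-1,0,0.001,0.035,0,0,0,-1,0,0.001,0.055,0,0,0,-1,0,0.001,0.075,0,0,0,-1,0,0.001,0.09,0,0,0,-1,0,0.001,0.102,0,0,0,-1,0,0.001,0.11,0,0,0,-1,0,0.001,0.112,0,0,0,-1]

```text
time: 10.05
tool_pos: [0.5561, -0.3639, 0.0304]
tcp_rot: [-3.097, -0.521, 0.002]
wrist_force: [0.5, -0.4, -0.6]
width: 0.316
grip_force: 30.6
```

Call:
jog_arm:
  deltas: [0,0,0.003,0,0,0,-1,0,0,0.006,0,0,0,-1,0,0,0.008,0,0,0,-1,0,0,0.008,0,0,0,-1,0,0,0.008,0,0,0,-1]

```text
time: 10.55
tool_pos: [0.5567, -0.3643, 0.0239]
tcp_rot: [3.098, 0.521, 0.0]
wrist_force: [0.4, 0.1, -1.3]
width: 0.309
grip_force: 30.6
```

```bash
python3 go.py .5556 -.3638 .0197 19.2
python3 - <<'E'
from h import *
print(readout.read_state()["wrist_force"])
S=read_camera("side"); W=read_camera("wrist"); c=read_camera("scene")
o=[cv2.resize(S["color"][185:260,225:325],(400,300),interpolation=2),cv2.resize(c["color"][185:260,370:470],(400,300),interpolation=2)]
cv2.imwrite("pics/p5.png",np.vstack([np.hstack(o),np.hstack([cv2.resize(W["color"],(400,300)),np.zeros((300,400,3),np.uint8)])]))
E
```

```text
t 10.55 pos [ 0.5567 -0.3643  0.0239] yaw 19.084592615591244 q6 0.6208172651102379 w 0.3094228147871025 30.593391582369804
shift [-0.0009 -0.0009  0.0042] turn deg [ 0.02 -0.01 -0.12]
[ 0.42945493  0.14266034 -1.29571973]
```

View pics/p5.png

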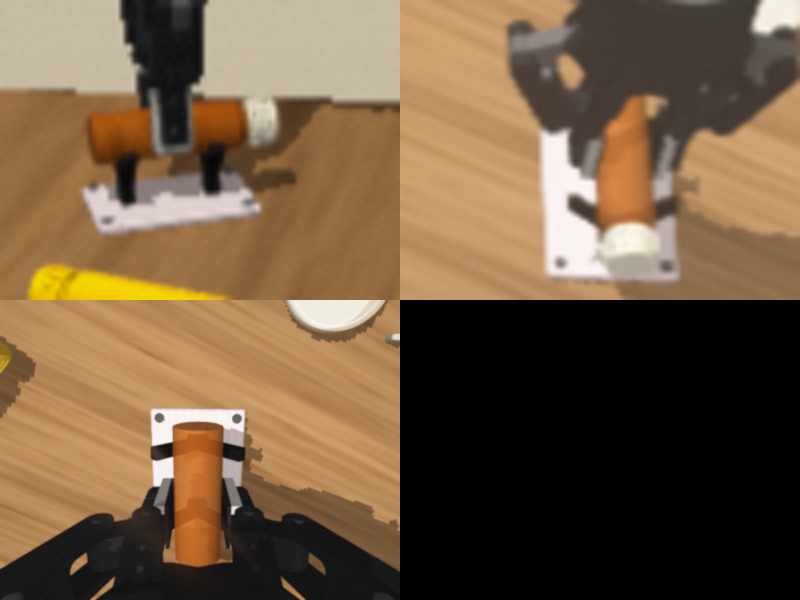

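All three views show the vial in line with the groove between the V arms, just above its seat. I'll lower it the last millimetres while watching the force.

Call:
jog_arm:
  deltas: [0,0,0.001,0,0,0,-1,0,0,0.002,0,0,0,-1,0,0,0.002,0,0,0,-1]

```text
time: 11.0
tool_pos: [0.5564, -0.3641, 0.0214]
tcp_rot: [-3.098, -0.521, 0.0]
wrist_force: [0.4, -0.3, -0.7]
width: 0.311
grip_force: 30.6
```

Call:
jog_arm:
  deltas: [0,0,0.001,0,0,0,-1,0,0,0.001,0,0,0,-1]

```text
time: 11.2
tool_pos: [0.5565, -0.3641, 0.0204]
tcp_rot: [-3.098, -0.521, 0.0]
wrist_force: [0.2, 0.4, 0.0]
width: 0.316
grip_force: 30.6
```

Call:
jog_arm:
  deltas: [0,0,0.001,0,0,0,-1,0,0,0.001,0,0,0,-1]

```text
time: 11.4
tool_pos: [0.5567, -0.3643, 0.0199]
tcp_rot: [3.098, 0.521, 0.0]
wrist_force: [-0.9, 1.1, 2.2]
width: 0.317
grip_force: 30.9
```

Call:
jog_arm:
  deltas: [0,0,0.001,0,0,0,-1,0,0,0.001,0,0,0,-1]

```text
time: 11.6
tool_pos: [0.5568, -0.3644, 0.0198]
tcp_rot: [3.098, 0.52, 0.0]
wrist_force: [-3.3, 2.0, 6.0]
width: 0.315
grip_force: 31.5
```

The force is rising at z = 0.0198, as predicted, so the vial is seated. I'll open gently, then rise.

Call:
jog_arm:
  deltas: [0,0,0,0,0,0,-0.3,0,0,0,0,0,0,-0.15,0,0,0,0,0,0,0,0,0,0,0,0,0,0.2,0,0,0,0,0,0,0.4,0,0,0,0,0,0,0.4,0,0,-0.01,0,0,0,0.4,0,0,-0.03,0,0,0,0.4]

```text
time: 12.4
tool_pos: [0.5551, -0.3632, 0.0472]
tcp_rot: [-3.095, -0.52, 0.005]
wrist_force: [0.4, 0.8, 0.4]
width: 0.699
grip_force: 0.0
```

Call:
jog_arm:
  deltas: [0,0,-0.02,0,0,0,0.4,0,0,-0.05,0,0,0,0.4,0,0,-0.08,0,0,0,0.4,0,0,-0.11,0,0,0,0.4,0,0,-0.12,0,0,0,0.4,0,0,-0.12,0,0,0,0.4]

```text
time: 13.0
tool_pos: [0.558, -0.3652, 0.1715]
tcp_rot: [3.094, 0.52, 0.006]
wrist_force: [-0.2, 0.3, -0.6]
width: 0.697
grip_force: 0.0
```

Run:
```python
from h import *
s=readout.read_state(); print(s["time"],s["tool_pos"],s["wrist_force"],s["width"])
S=read_camera("side"); W=read_camera("wrist"); c=read_camera("scene")
o=[cv2.resize(S["color"][185:260,225:325],(400,300),interpolation=2),cv2.resize(c["color"][185:285,290:470],(400,300),interpolation=2)]
cv2.imwrite("pics/p6.png",np.vstack([np.hstack(o),np.hstack([cv2.resize(W["color"],(400,300)),np.zeros((300,400,3),np.uint8)])]))
for n,k in (("scene",c),("wrist",W)):
    h=cv2.cvtColor(k["color"],cv2.COLOR_BGR2HSV); m=cv2.inRange(h,(3,170,40),(16,255,255))
    if n=="scene": m[:165]=0;m[280:]=0;m[:,:235]=0;m[:,460:]=0
    _,l,st,ce=cv2.connectedComponentsWithStats(m)
    for i in range(1,len(st)):
        if st[i,4]>100:
            P=cast(k,cv2.boxPoints(cv2.minAreaRect(np.argwhere(l==i)[:,::-1].astype(np.float32))),.04).round(3); print(n,st[i],P.tolist(),P.mean(0),"at14:",cast(k,ce[i],.014).round(3))
```

```text
13.0 [ 0.55795491 -0.36521855  0.1715486 ] [-0.18305286  0.33291253 -0.6455821 ] 0.6970206770353
scene [418 205  13  37 360] [[0.596, -0.341, 0.04], [0.605, -0.362, 0.04], [0.525, -0.386, 0.04], [0.517, -0.366, 0.04]] [ 0.56075 -0.36375  0.04   ] at14: [[ 0.58  -0.363  0.014]]
scene [299 242  12  22 222] [[0.434, -0.152, 0.04], [0.442, -0.172, 0.04], [0.399, -0.188, 0.04], [0.392, -0.169, 0.04]] [ 0.41675 -0.17025  0.04   ] at14: [[ 0.431 -0.164  0.014]]
wrist [ 295  161   42  123 4359] [[0.59, -0.337, 0.04], [0.599, -0.363, 0.04], [0.516, -0.393, 0.04], [0.506, -0.365, 0.04]] [ 0.55275 -0.3645   0.04   ] at14: [[ 0.55  -0.365  0.014]]
wrist [   0  253   49   55 2074] [[0.453, -0.156, 0.04], [0.47, -0.184, 0.04], [0.433, -0.198, 0.04], [0.415, -0.169, 0.04]] [ 0.44275 -0.17675  0.04   ] at14: [[ 0.427 -0.162  0.014]]
```

View pics/p6.png

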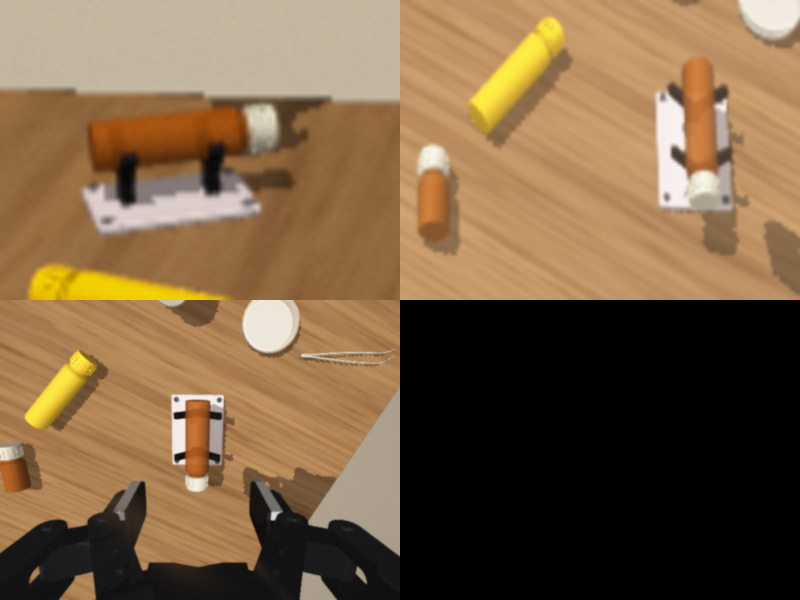

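The vial lies level in both saddles, within about 3 mm of the rest's centre. The short vial hasn't moved, and the arm is clear.

```bash
python3 -c "
from h import *
print(finish_job())"
```

```text
the job is handed in; nothing more can be done
None
```

I laid the long vial in both saddles of the V-rest, within about 3 mm of its centre by the camera, with the short vial left where it lay; the job is handed in, but no verdict came back.

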